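Top off the sleeve pyramids on the draining racks

ROBOT

A 6-joint arm with a two-finger parallel gripper is mounted at the origin on the work surface. World frame = base frame: x ahead of the robot, y to its left, z up, the work surface at z = 0. Lengths are in m, angles in rad, forces in N, time in s.
With the tool pointing down it reaches from about 0.35 to 0.85 m from the base axis. Payload 8.1 kg.
Tool frame: the origin (TCP) lies at the very end of the fingers, on their centre line; the grasp point (between the pads) lies 19 mm behind it; x points along the fingers, y is the direction in which the jaws open and shut, and the axes are right-handed (so a half turn about x gives the same grasp; the last joint's range is limited). The gripper opens to 93 mm and grips with 3 to 60 N. Pads are 15 mm wide; open, the fingers measure 128 mm over their backs; the gripper's body (75 mm by 188 mm) begins 65 mm behind the grasp point.
Start: joints at [-0.085, 0.13, 1.488, -0, 1.523, -0.085], TCP at [0.6, 0, 0.219] pointing down, gripper open.
Joint ranges: [-2.96, 2.96], [-0.89, 2.26], [0.02, 2.5], [-1.34, 4.48], [0, 2.73], [-2.66, 2.66]. Speed limits (rad/s): [2.39, 2.39, 2.79, 3.14, 3.14, 3.14].

INTERFACE

Orientations are given as a rotation vector (axis times angle).
In Python, from plant import * gives the robot as it stands. The module is installed in compiled form; this text tells all that it offers.
- The arm moves only by the tool apply_moves, never from a script. Its argument "series" is a list of rows, each an object with "jaw": the gripper's target within -1 to 1 (shut at 1, half-way at 0, fully open at -1); "linear": the shift along the tool's x, y, z normalised to -1 to 1, where 1 is 0.6 m, a list of three; "roll": the turn about the tool's x normalised to -1 to 1, where 1 is 30 degrees. A call has 1 to 20 rows; each row is the pose to reach, as a shift and turn from the pose measured when the call began, along the tool's axes at that moment; what a row does not reach only later rows make up. A row lasts 1/8 s, in which the tool goes at most 62.5 mm and 10.7 degrees, less where a joint would pass 70% of its speed; a pose out of reach is approached as far as the arm can. A call with a number of a shift or a turn outside -1 to 1 is refused whole. A call with a gripper value outside its range is refused whole. The fingers move at their own pace and stop on an object; "force" is the grip in N (left out, the last holds). Time passes only in rows, so rows that repeat a pose let the fingers close. It gives the time, the measured TCP pose, the force and the opening at its end, in the units of the state.
- read_state(): the state, without advancing time (a new reading comes with each control period).
- read_camera(name): name is "scene" or "side" or "wrist"; returns a dict with "pixels" (480x640x3 uint8, blue, green, red), "intrinsics" (3x3 intrinsics, pixels), "D" ([k1, k2, p1, p2, k3] as OpenCV has them; the pictures are not rectified), "rvec" (rotation vector, rad) and "tvec" (3), from world to camera coordinates, as OpenCV has them; the wrist camera has in their place "tool_from_camera" (4x4, takes a point from camera to tool coordinates, whose origin is the TCP and whose axes are the tool frame's). Camera axes: x right, y down, z forward; pixel columns grow to the right and rows downward; lengths in m; the calibration is good to about 2 mm. A picture is of the moment at which its call begins: read the wrist's pose just before it. There is no depth.
- close_job(): hands the job in, once; it reports no verdict.
The state is a dict: "t": time; "q": joint angles; "dq": joint speeds; "joint_torque": joint torques, N m; "tool_pos": TCP position; "orientation": TCP orientation; "force": force on the tool from outside, world axes, zero at the start; "wrist_torque": the same for the moment, N m; "opening": finger opening in m.
Only numpy, scipy, OpenCV 4.12 (cv2) and the standard library are available. Lean on these libraries where they do the work, as an engineer would, in place of code of your own. Each camera call takes 0.05 s, during which the arm holds its last target. There are 200 camera calls.

TASK

Finish the two little pyramids on the sloping draining racks: saddle the loose steel sleeve in the gap on top of the two steel sleeves, and the loose bronze sleeve on top of the two bronze ones. Each must lie along the pair below, resting on both, with its low end at or close to the rack's lip, and then be let go. Set them down, do not drop them, and leave the sleeves below and the piston, carton and spray can where they are.

Things in the scene. Friction and masses are not known exactly. Their poses are not given: they have to be found in the camera images.
- steel_sleeve: the loose steel sleeve (plain bright steel), a hollow-looking cylinder 36 mm in diameter and 80 mm long, about 0.42 kg, lying level on a small wooden block (60 long, 27 wide, narrower than the sleeve), its centre 34 mm above the bench. Origin at its centre; x is its long axis (it may have rolled about x)
- steel_base_a: steel sleeve of the same size already lying loose in the steel rack, on the rack's +y side. Origin at its centre; x is its long axis, sloping 30 degrees
- steel_base_b: steel sleeve of the same size already lying loose in the steel rack, on the rack's -y side. Origin at its centre; x is its long axis, sloping 30 degrees
- steel_rack: fixed blue rack, 97 mm wide, steel coloured bar, holding the two steel base sleeves side by side, axes 40 mm apart. Bed slopes 30 degrees: up the slope is (cos30, 0, sin30) in its axes, the bed's normal (-sin30, 0, cos30). Lip at the low (-x) end: 46 mm above the bed, face 40.5 mm from mid-sleeve; side walls 14 mm high. Origin on the bench under mid-sleeve, z up
- steel_rack_bar (a point): middle of the steel rack's carrying bar, 10 mm thick, along the rack's y between posts at both sides. It overhangs the stack, 68 mm up the slope from mid-sleeve and 105 mm above the bed, and leaves no room for a gripper straight down; one tilted square to the slope passes
- steel_rack_seat (a point): where the centre of the third sleeve comes to lie when saddled in the gap on the two steel base sleeves with its low end at the lip: 48 mm above the bed along its normal, 30 mm above the base axes (base tops are 12 mm below this point along the normal), about 75 mm above the bench. Same axes as the rack
- bronze_sleeve: the loose bronze sleeve (yellow bronze with a copper-red band round the middle), a hollow-looking cylinder 36 mm in diameter and 80 mm long, about 0.42 kg, lying level on a small wooden block (60 long, 27 wide, narrower than the sleeve), its centre 34 mm above the bench. Origin at its centre; x is its long axis (it may have rolled about x)
- bronze_base_a: bronze sleeve of the same size already lying loose in the bronze rack, on the rack's +y side. Origin at its centre; x is its long axis, sloping 30 degrees
- bronze_base_b: bronze sleeve of the same size already lying loose in the bronze rack, on the rack's -y side. Origin at its centre; x is its long axis, sloping 30 degrees
- bronze_rack: fixed blue rack, 97 mm wide, bronze coloured bar, holding the two bronze base sleeves side by side, axes 40 mm apart. Bed slopes 30 degrees: up the slope is (cos30, 0, sin30) in its axes, the bed's normal (-sin30, 0, cos30). Lip at the low (-x) end: 46 mm above the bed, face 40.5 mm from mid-sleeve; side walls 14 mm high. Origin on the bench under mid-sleeve, z up
- bronze_rack_bar (a point): middle of the bronze rack's carrying bar, 10 mm thick, along the rack's y between posts at both sides. It overhangs the stack, 68 mm up the slope from mid-sleeve and 105 mm above the bed, and leaves no room for a gripper straight down; one tilted square to the slope passes
- bronze_rack_seat (a point): where the centre of the third sleeve comes to lie when saddled in the gap on the two bronze base sleeves with its low end at the lip: 48 mm above the bed along its normal, 30 mm above the base axes (base tops are 12 mm below this point along the normal), about 75 mm above the bench. Same axes as the rack
- piston: bystander: aluminium piston, 74 mm diameter, 52 mm high, standing; origin at the centre of its underside
- carton: bystander: yellow carton 70 x 90 x 70 mm (x, y, z); origin at the centre of its underside
- spray_can: bystander: blue and white spray can, 52 mm diameter, 170 mm high, standing; origin at the centre of its underside
Not all that is in view belongs to the job. Leave any turquoise look-alike of the steel_rack alone.

How it is judged:
By the outcome, as a careful person would: the job done as asked, in the order asked, and still so for the second after the job is handed in, with the robot touching nothing.
It also fails if it takes over 54 s, if anything falls off the work surface, if the arm or the gripper's body presses on something with over 40 N, if the wrist force passes 120 N, or if a joint passes its speed limit or range.

## Working session

There is one attempt and no reset: what is moved stays moved. The work goes in short steps, Python scripts to look and compute and a tool call to move; the robot and the scene stay as the last step left them, time stands still between calls to the robot, and variables do not carry over. Pictures are saved under pics/ and viewed, about 8 in all and at most 12, crops included, and the job is handed in when it is done.

Besides the shell and the picture viewer there is one more tool, called after "Emit:" by a JSON object that holds its "method" and its "body", one argument or row to a line. apply_moves: Moves the arm, as the interface text tells. Its arguments: {"type":"object","properties":{"series":{"type":"array"},"force":{"type":"number"}},"required":["series"]}

```bash
mkdir -p pics; python3 - <<'E'
from plant import *
import cv2,pickle
s=read_state();print(s)
d={}
for n in("scene","side","wrist"):
    d[n]=read_camera(n);cv2.imwrite(f"pics/a_{n}.png",d[n]["pixels"])
    print(n,{k:v for k,v in d[n].items() if k!="pixels"})
pickle.dump((s,d),open("a.pkl","wb"))
E
```

```text
{'t': 0.0, 'q': array([-8.53819341e-02,  1.31143615e-01,  1.48925456e+00,  7.77347444e-07,
        1.52301983e+00, -8.53727599e-02]), 'dq': array([-0.00141566, -0.00071893,  0.000116  ,  0.00075263, -0.0001234 ,
       -0.00047887]), 'joint_torque': array([-1.61290725e-03, -5.59853125e+01, -4.91755986e+01,  7.67333270e-02,
        3.59135563e-02, -2.97389461e-04]), 'tool_pos': array([5.99433248e-01, 8.19842884e-05, 2.17611519e-01]), 'orientation': array([ 1.20846116,  1.21064959, -1.21047154]), 'force': array([ 0.57881752, -0.40569459,  0.01030004]), 'wrist_torque': array([-0.02352217,  0.05604658, -0.04755186]), 'opening': 0.09331656840057295}
scene {'intrinsics': array([[461.46113677,   0.        , 322.72790498],
       [  0.        , 461.46113677, 230.78785939],
       [  0.        ,   0.        ,   1.        ]]), 'D': array([-0.07130999,  0.        ,  0.        ,  0.        ,  0.        ]), 'rvec': array([ 2.19651176,  0.64910137, -0.27641329]), 'tvec': array([-0.49797249, -0.07839801,  1.27495505])}
side {'intrinsics': array([[583.19957489,   0.        , 321.26118619],
       [ 
[... 199 characters left out ...]
4, -2.54886838,  1.37728768]), 'tvec': array([0.55425566, 0.19380637, 1.14253874])}
wrist {'intrinsics': array([[357.41130022,   0.        , 321.99833645],
       [  0.        , 357.41130022, 236.31228583],
       [  0.        ,   0.        ,   1.        ]]), 'D': array([-0.03086938,  0.        ,  0.        ,  0.        ,  0.        ]), 'tool_from_camera': array([[-5.93612620e-04, -2.98687564e-01,  9.54350767e-01,
        -1.65711157e-01],
       [ 9.99999587e-01, -8.33575452e-04,  3.61118538e-04,
        -3.82288588e-04],
       [ 6.87661756e-04,  9.54350588e-01,  2.98687936e-01,
        -8.34764494e-02],
       [ 0.00000000e+00,  0.00000000e+00,  0.00000000e+00,
         1.00000000e+00]])}
```

View pics/a_scene.png

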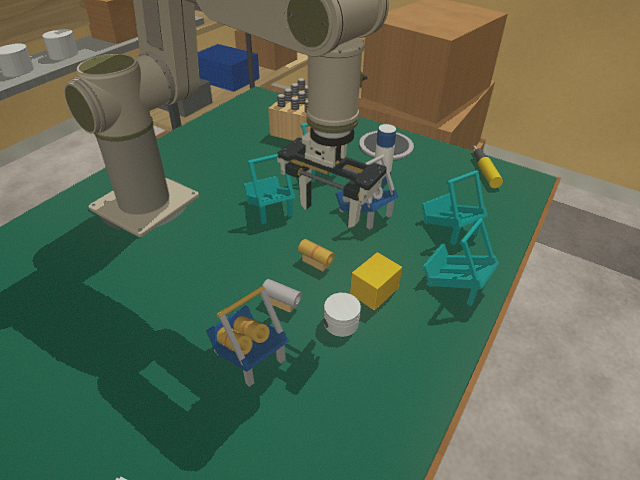

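View pics/a_side.png

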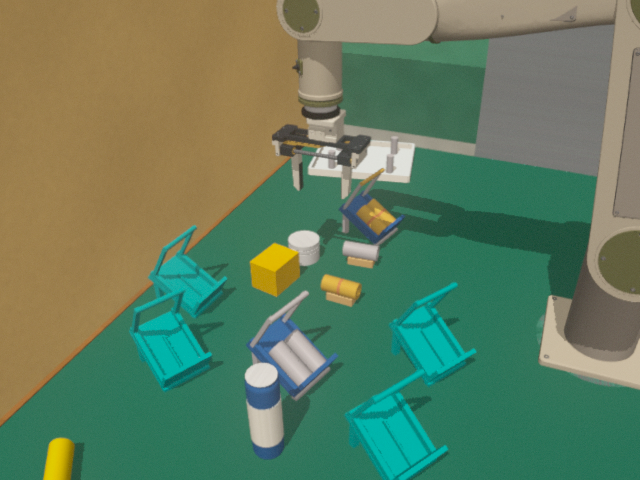

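```bash
cat > h.py <<'E'
import cv2,numpy as np,pickle
from scipy.spatial.transform import Rotation as Rn
def campose(c,s=None):
    "R,o: camera-to-world rotation and centre"
    if "rvec" in c:
        R=cv2.Rodrigues(c["rvec"])[0].T; return R,-R@c["tvec"]
    T=c["tool_from_camera"];Rt=Rn.from_rotvec(s["orientation"]).as_matrix()
    return Rt@T[:3,:3],Rt@T[:3,3]+s["tool_pos"]
def ray(c,p,s=None):
    R,o=campose(c,s);u=cv2.undistortPoints(np.array([[p]],float),c["intrinsics"],c["D"])[0,0]
    d=R@[u[0],u[1],1];return o,d/np.linalg.norm(d)
def onz(c,p,z,s=None):
    o,d=ray(c,p,s);return o+d*(z-o[2])/d[2]
def tri(rs):
    A=0;b=0
    for o,d in rs:
        M=np.eye(3)-np.outer(d,d);A=A+M;b=b+M@o
    x=np.linalg.solve(A,b);return x,[np.linalg.norm((np.eye(3)-np.outer(d,d))@(x-o)) for o,d in rs]
def proj(c,P,s=None):
    R,o=campose(c,s);r=cv2.Rodrigues(R.T)[0]
    return cv2.projectPoints(np.array(P,float).reshape(-1,1,3),r,-R.T@o,c["intrinsics"],c["D"])[0][:,0]
E
python3 - <<'E'
from h import *
s,d=pickle.load(open("a.pkl","rb"))
print("steel",tri([ray(d["side"],(361,251)),ray(d["scene"],(282,292))]),onz(d["side"],(361,251),.034))
print("bronze",tri([ray(d["side"],(341,287)),ray(d["scene"],(316,252))]),onz(d["side"],(341,287),.034))
print("racks",onz(d["side"],(291,350),.04),onz(d["side"],(370,215),.04),onz(d["scene"],(245,340),.04))
print(Rn.from_rotvec(s["orientation"]).as_matrix().round(3))
o=np.zeros((600,800,3),np.uint8)
o[:,:500]=cv2.resize(d["side"]["pixels"][165:405,225:425],(500,600),interpolation=cv2.INTER_CUBIC)
o[:225,500:]=cv2.resize(d["wrist"]["pixels"],(300,225))
o[240:540,500:775]=cv2.resize(d["scene"]["pixels"][270:390,200:310],(275,300),interpolation=cv2.INTER_CUBIC)
cv2.imwrite("pics/b.png",o)
E
```

```text
steel (array([ 0.53548448, -0.07970705,  0.03387607]), [np.float64(0.0010626404995096215), np.float64(0.0010626404995096564)]) [ 0.53458843 -0.08028353  0.034     ]
bronze (array([0.52805612, 0.06626856, 0.03361996]), [np.float64(0.0004841757366759456), np.float64(0.0004841757366759393)]) [0.52747284 0.06645145 0.034     ]
racks [0.54034929 0.28828373 0.04      ] [ 0.56621444 -0.23656481  0.04      ] [ 0.55390661 -0.22313903  0.04      ]
[[-0.002  1.    -0.   ]
 [ 0.    -0.    -1.   ]
 [-1.    -0.002 -0.   ]]
```

View pics/b.png

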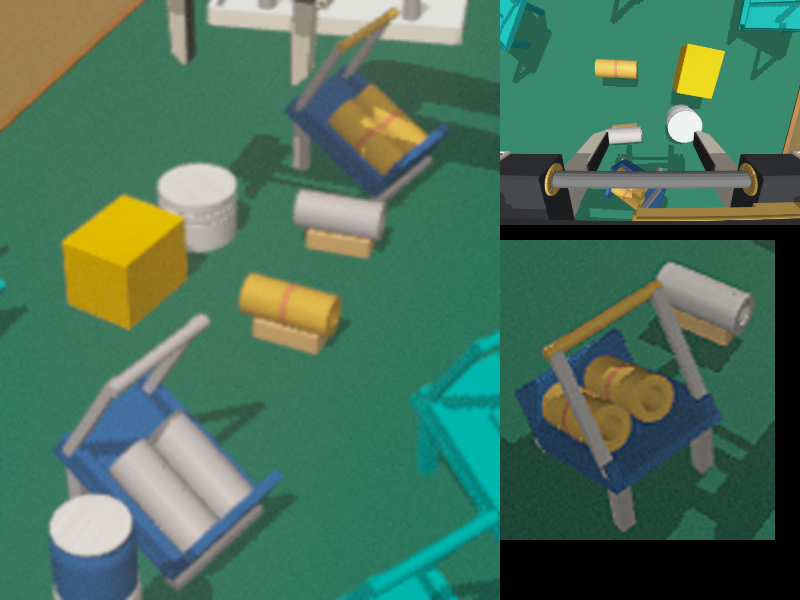

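```bash
python3 - <<'E'
from h import *
s,d=pickle.load(open("a.pkl","rb"))
S=d["side"];C=d["scene"]
f=lambda X,Y:(225+X/2.5,165+Y/2.5)
g=lambda X,Y:(200+(X-500)/2.5,270+(Y-240)/2.5)
def rack(n,a,b,c):
    A=onz(c,a,.158);B=onz(c,b,.158);v=A-B;m=(A+B)/2
    if v[1]<0:v=-v
    yaw=np.arctan2(-v[0],v[1]);x=np.array([np.cos(yaw),np.sin(yaw)])
    o=m[:2]-.0064*x
    print(n,"len",np.linalg.norm(v),"yaw",np.degrees(yaw),"origin",o,"seat",o-.024*x)
rack("steel side",f(112,387),f(205,320),S)
rack("bronze side",f(338,50),f(396,12),S)
rack("bronze scene",g(548,352),g(659,284),C)
# masks on wrist for loose sleeves
W=d["wrist"];hsv=cv2.cvtColor(W["pixels"],cv2.COLOR_BGR2HSV)
def blobs(c,m,s=None):
    n,l,st,ce=cv2.connectedComponentsWithStats(m)
    for i in range(1,n):
        if st[i,4]>150:
            (p,wh,a)=cv2.minAreaRect(np.argwhere(l==i)[:,::-1].astype(np.float32))
            bx=cv2.boxPoints((p,wh,a));e=[(bx[k]+bx[(k+1)%4])/2 for k in range(4)]
            k=0 if np.linalg.norm(e[0]-e[2])>np.linalg.norm(e[1]-e[3]) else 1
            A=onz(c,e[k],.034,s);B=onz(c,e[k+2],.034,s);v=A-B
            print(st[i],"ctr",onz(c,p,.034,s).round(4),"len",np.linalg.norm(v).round(4),"yaw",np.degrees(np.arctan(v[1]/v[0])).round(2))
print("orange");blobs(W,cv2.inRange(hsv,(5,110,120),(24,255,255)),s)
print("grey");blobs(W,cv2.inRange(hsv,(0,0,150),(179,50,255)),s)
hs=cv2.cvtColor(S["pixels"],cv2.COLOR_BGR2HSV)
print("side or");blobs(S,cv2.inRange(hs,(5,110,120),(24,255,255)))
print("side grey");m=cv2.inRange(hs,(0,0,100),(179,60,255));m[:170]=0;blobs(S,m)
E
```

```text
steel side len 0.09406852207844635 yaw -17.194444611726205 origin [0.52614265 0.30417202] seat [0.50321528 0.31126679]
bronze side len 0.10195501874296417 yaw -14.612050621922815 origin [ 0.55214102 -0.21558511] seat [ 0.52891727 -0.20953056]
bronze scene len 0.09444546890530241 yaw -14.917057930502958 origin [ 0.55479649 -0.22079003] seat [ 0.5316053  -0.21461194]
orange
[ 369   94   32  104 1160] ctr [0.6567 0.0659 0.034 ] len 0.0971 yaw 80.01
[ 202  126   91   42 2852] ctr [0.5275 0.064  0.034 ] len 0.0864 yaw -2.37
[ 603  190   37  138 1197] ctr [ 0.9235 -0.052   0.034 ] len 0.1576 yaw -89.64
[ 615  239   25   89 1002] ctr [ 0.9441 -0.0823  0.034 ] len 0.1067 yaw -87.94
[239 263  53   9 194] ctr [ 0.5388 -0.0597  0.034 ] len 0.0557 yaw 4.94
[ 95 350  25  67 634] ctr [ 0.3404 -0.2098  0.034 ] len 0.0999 yaw 77.15
[527 350  23  67 456] ctr [ 0.8578 -0.2097  0.034 ] len 0.0995 yaw -77.4
[  237   402   403    70 10990] ctr [ 0.745  -0.2904  0.034 ] len 0.5184 yaw -0.89
grey
[ 356  225  127  102 5853] ctr [ 0.6922 -0.0854  0.034 ] len 0.1752 yaw -53.11
[ 162  270  142   74 3703] ctr [
[... 475 characters left out ...]
.3826  0.034 ] len 0.2012 yaw 21.74
[362 170  50  27 478] ctr [ 0.594  -0.4558  0.034 ] len 0.186 yaw 54.59
[  538   170   102   220 10651] ctr [ 0.0303 -0.1611  0.034 ] len 0.9296 yaw -88.29
[342 228  56  33 660] ctr [ 0.5174 -0.1035  0.034 ] len 0.1515 yaw 45.01
[288 230  32  37 884] ctr [ 0.6647 -0.0416  0.034 ] len 0.1547 yaw -65.58
[250 290  59  58 613] ctr [0.607  0.2078 0.034 ] len 0.1875 yaw 75.03
[ 269  329   57   57 1741] ctr [0.5267 0.2938 0.034 ] len 0.1086 yaw -33.37
[244 353  34  35 722] ctr [0.5691 0.3597 0.034 ] len 0.0707 yaw -14.3
[291 367  39  34 223] ctr [0.4737 0.346  0.034 ] len 0.0971 yaw 71.75
[ 246  394   38   54 1355] ctr [0.5083 0.4516 0.034 ] len 0.1075 yaw -56.92
```

Emit:
{"method": "apply_moves", "body": {
  "series": [
    {"jaw":-1,"linear":[0,-0.07,0.06],"roll":-0.35},
    {"jaw":-1,"linear":[0,-0.14,0.12],"roll":-0.7},
    {"jaw":-1,"linear":[0,-0.15,0.133],"roll":-1},
    {"jaw":-1,"linear":[0,-0.15,0.133],"roll":-1}
  ],
  "force": 30
}}

```text
t: 0.65
tool_pos: [0.5091, -0.0803, 0.2179]
orientation: [0.817, 1.413, -0.818]
force: [0.6, 0.4, -0.3]
opening: 0.0931
```

Emit:
{"method": "apply_moves", "body": {
  "series": [
    {"jaw":-1,"linear":[0,0,0],"roll":-0.35},
    {"jaw":-1,"linear":[0,0,0],"roll":-0.7},
    {"jaw":-1,"linear":[0,0,0],"roll":-1},
    {"jaw":-1,"linear":[0,0,0],"roll":-1}
  ]
}}

```text
t: 1.15
tool_pos: [0.5096, -0.0797, 0.2177]
orientation: [0.415, 1.532, -0.415]
force: [0.2, 0.5, -0.3]
opening: 0.0931
```

Emit:
{"method": "apply_moves", "body": {
  "series": [
    {"jaw":-1,"linear":[0,0,0],"roll":-0.35},
    {"jaw":-1,"linear":[0,0,0],"roll":-0.7},
    {"jaw":-1,"linear":[0,0,0],"roll":-1},
    {"jaw":-1,"linear":[0,0,0],"roll":-1}
  ]
}}

```text
t: 1.65
tool_pos: [0.5098, -0.0793, 0.2176]
orientation: [0.009, 1.572, -0.009]
force: [0.3, -0.1, -0.6]
opening: 0.0931
```

```bash
cat > snap.py <<'E'
from plant import *
import sys
from h import *
d={};s=read_state()
for n in sys.argv[2:]: d[n]=read_camera(n)
pickle.dump((s,d),open(sys.argv[1]+".pkl","wb"))
R=Rn.from_rotvec(s["orientation"]).as_matrix()
print(round(s["t"],2),s["tool_pos"].round(4),"yaw z",np.degrees(np.arctan2(R[1,2],R[0,2])).round(2),"x",R[:,0].round(3),"F",s["force"].round(1),"open",round(s["opening"],4),"q6",s["q"][5].round(2))
E
python3 snap.py c wrist scene; python3 - <<'E'
from h import *
s,d=pickle.load(open("c.pkl","rb"))
o=np.zeros((480,800,3),np.uint8)
o[:360,:480]=cv2.resize(d["wrist"]["pixels"],(480,360))
o[:360,480:]=cv2.resize(d["scene"]["pixels"][140:275,330:450],(320,360))
cv2.imwrite("pics/c.png",o)
E
```

```text
1.65 [ 0.5098 -0.0793  0.2176] yaw z -0.66 x [-0.002  0.001 -1.   ] F [ 0.3 -0.1 -0.6] open 0.0931 q6 -1.81
```

View pics/c.png

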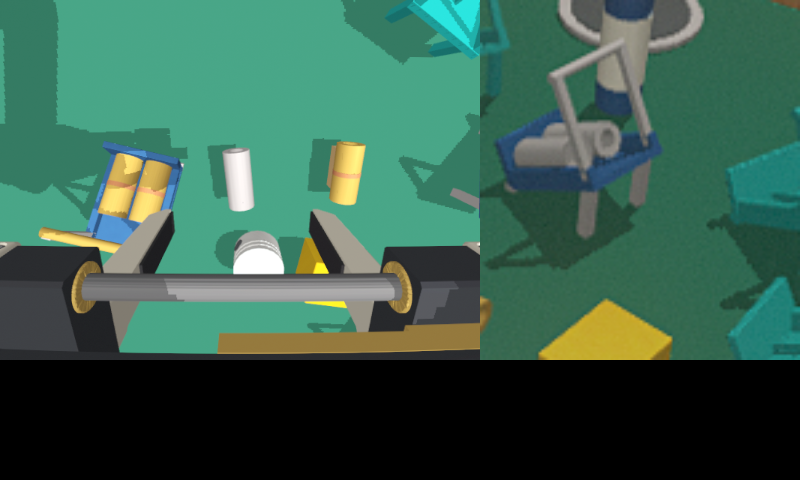

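```bash
python3 - <<'E'
from h import *
s0,d0=pickle.load(open("a.pkl","rb"));s,d=pickle.load(open("c.pkl","rb"))
S=d0["side"];C=d["scene"];W=d["wrist"]
f=lambda X,Y:(225+X/2.5,165+Y/2.5)
g=lambda X,Y:(330+(X-480)/2.667,140+Y/2.667)
g0=lambda X,Y:(200+(X-500)/2.5,270+(Y-240)/2.5)
def rack(n,P):
    (A,ea),(B,eb)=P;v=A-B
    if v[1]<0:v=-v
    m=(A+B)/2;yaw=np.arctan2(-v[0],v[1]);x=np.r_[np.cos(yaw),np.sin(yaw)]
    print(n,"err",ea[0].round(4),eb[0].round(4),"barz",A[2].round(4),B[2].round(4),"len",np.linalg.norm(v).round(4),"yaw",np.degrees(yaw).round(1),"seat",(m[:2]-.0304*x).round(4))
# far end(low y) / near end (high y)
rack("steel",[tri([ray(S,f(205,320)),ray(C,g(555,77))]),tri([ray(S,f(112,387)),ray(C,g(622,45))])])
rack("bronze",[tri([ray(S,f(396,12)),ray(d0["scene"],g0(548,352))]),tri([ray(S,f(338,50)),ray(d0["scene"],g0(659,284))])])
rack("bronze sw",[tri([ray(S,f(396,12)),ray(d0["scene"],g0(659,284))]),tri([ray(S,f(338,50)),ray(d0["scene"],g0(548,352))])])
rack("steel sw",[tri([ray(S,f(112,387)),ray(C,g(555,77))]),tri([ray(S,f(205,320)),ray(C,g(622,45))])])
hsv=cv2.cvtColor(W["pixels"],cv2.COLOR_BGR2HSV)
def blob(m,x0,y0,x1,y1):
    r=np.zeros_like(m);r[y0:y1,x0:x1]=m[y0:y1,x0:x1]
    n,l,st,_=cv2.connectedComponentsWithStats(r);i=1+np.argmax(st[1:,4])
    p,wh,a=cv2.minAreaRect(np.argwhere(l==i)[:,::-1].astype(np.float32))
    bx=cv2.boxPoints((p,wh,a));w=[onz(W,q,.045,s)[:2] for q in bx]
    e=[(w[k]+w[(k+1)%4])/2 for k in range(4)]
    L=max((e[0]-e[2],e[1]-e[3]),key=np.linalg.norm);M=min((e[0]-e[2],e[1]-e[3]),key=np.linalg.norm)
    print(bx.round(0).tolist(),"ctr",sum(w)/4,"LxW",np.linalg.norm(L),np.linalg.norm(M),"yaw",np.degrees(np.arctan(L[1]/L[0])))
blob(cv2.inRange(hsv,(0,0,150),(179,50,255)),285,180,350,290)
blob(cv2.inRange(hsv,(5,110,130),(28,255,255)),425,180,500,280)
E
```

```text
steel err 0.0033 0.0016 barz 0.1589 0.1579 len 0.0919 yaw -17.0 seat [0.5052 0.3127]
bronze err 0.0011 0.0011 barz 0.1568 0.155 len 0.0967 yaw -15.3 seat [ 0.5303 -0.213 ]
bronze sw err 0.0299 0.0322 barz 0.1787 0.1335 len 0.067 yaw 13.3 seat [ 0.5308 -0.2284]
steel sw err 0.03 0.0327 barz 0.1349 0.1817 len 0.0488 yaw 12.5 seat [0.5045 0.2974]
[[297.0, 199.0], [332.0, 196.0], [340.0, 279.0], [305.0, 283.0]] ctr [ 0.53623882 -0.08336902] LxW 0.08802220318583162 0.03522587232866749 yaw 4.560458313012265
[[431.0, 268.0], [444.0, 185.0], [487.0, 192.0], [474.0, 275.0]] ctr [0.52799601 0.05605085] LxW 0.08586303755749407 0.044219191614936725 yaw -3.035164297622904
```

Emit:
{"method": "apply_moves", "body": {
  "series": [
    {"jaw":-1,"linear":[0.1,-0.006,0.001],"roll":-0.175},
    {"jaw":-1,"linear":[0.2,-0.006,0.001],"roll":-0.175},
    {"jaw":-1,"linear":[0.28,-0.006,0.001],"roll":-0.175},
    {"jaw":-1,"linear":[0.316,-0.006,0.001],"roll":-0.175},
    {"jaw":-1,"linear":[0.316,-0.006,0.001],"roll":-0.175},
    {"jaw":-1,"linear":[0.316,-0.006,0.001],"roll":-0.175}
  ]
}}

```text
t: 2.5
tool_pos: [0.511, -0.0831, 0.0294]
orientation: [-0.061, 1.57, 0.061]
force: [1.0, 0.7, 0.1]
opening: 0.093
```

```bash
python3 snap.py d wrist side scene; python3 - <<'E'
from h import *
s,d=pickle.load(open("d.pkl","rb"))
o=np.zeros((600,800,3),np.uint8)
o[:360,:480]=cv2.resize(d["wrist"]["pixels"],(480,360))
o[:360,480:]=cv2.resize(d["scene"]["pixels"][220:355,220:340],(320,360))
o[360:,:480]=cv2.resize(d["side"]["pixels"][190:290,290:490],(480,240))
cv2.imwrite("pics/d.png",o)
E
```

```text
2.5 [ 0.511  -0.0831  0.0294] yaw z 4.43 x [ 0.  0. -1.] F [1.  0.7 0.1] open 0.093 q6 -1.91
```

View pics/d.png

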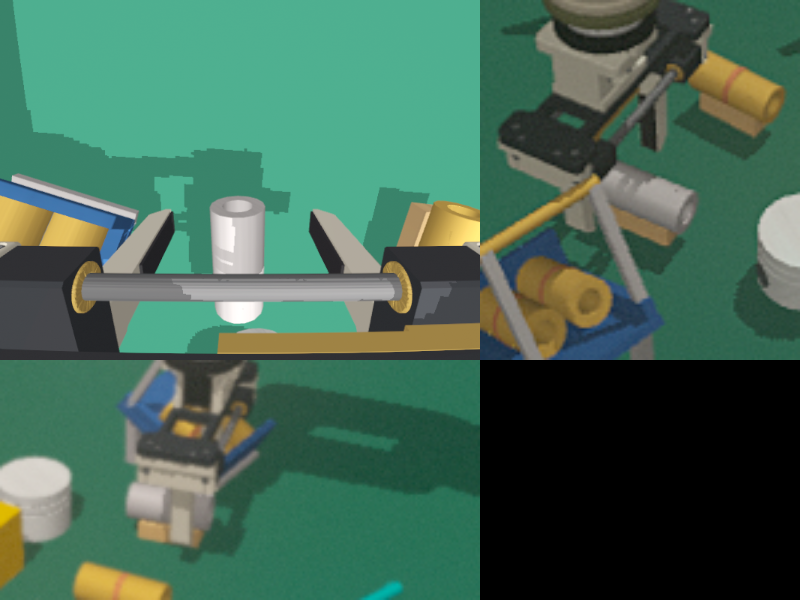

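Emit:
{"method": "apply_moves", "body": {
  "series": [
    {"jaw":1,"linear":[0,0,0],"roll":0},
    {"jaw":1,"linear":[0,0,0],"roll":0},
    {"jaw":1,"linear":[0,0,0],"roll":0},
    {"jaw":1,"linear":[0,0,0],"roll":0},
    {"jaw":1,"linear":[0,0,0],"roll":0},
    {"jaw":1,"linear":[0,0,0],"roll":0},
    {"jaw":1,"linear":[0,0,0],"roll":0},
    {"jaw":1,"linear":[0,0,0],"roll":0}
  ],
  "force": 35
}}

```text
t: 3.65
tool_pos: [0.5116, -0.0841, 0.0302]
orientation: [-0.063, 1.568, 0.06]
force: [-1.4, -5.6, 2.0]
opening: 0.0353
```

Emit:
{"method": "apply_moves", "body": {
  "series": [
    {"jaw":1,"linear":[-0.02,0,0],"roll":0},
    {"jaw":1,"linear":[-0.06,0,0],"roll":0},
    {"jaw":1,"linear":[-0.12,0,0],"roll":0},
    {"jaw":1,"linear":[-0.18,0,0],"roll":0},
    {"jaw":1,"linear":[-0.25,0,0],"roll":0},
    {"jaw":1,"linear":[-0.25,0,0],"roll":0}
  ]
}}

```text
t: 4.4
tool_pos: [0.5136, -0.0841, 0.1841]
orientation: [-0.064, 1.562, 0.059]
force: [0.3, 0.6, -5.6]
opening: 0.0349
```

```bash
python3 snap.py e side scene wrist; python3 - <<'E'
from h import *
s0,d0=pickle.load(open("a.pkl","rb"));s,d=pickle.load(open("e.pkl","rb"))
S=d0["side"];print("can top side",onz(S,(262,375),.17),"scene",onz(d0["scene"],(387,128),.17),"base",onz(S,(267,447),0.))
o=np.zeros((600,800,3),np.uint8)
o[:360,:480]=cv2.resize(d["scene"]["pixels"][120:330,210:490],(480,360))
o[360:,480:]=cv2.resize(d["wrist"]["pixels"],(320,240))
o[360:,:480]=cv2.resize(d["side"]["pixels"][150:250,290:490],(480,240))
cv2.imwrite("pics/e.png",o)
E
```

```text
4.4 [ 0.5136 -0.0841  0.1841] yaw z 4.5 x [ 0.008 -0.003 -1.   ] F [ 0.3  0.6 -5.6] open 0.0349 q6 -1.91
can top side [0.49299156 0.47460818 0.17      ] scene [0.49656967 0.4741228  0.17      ] base [0.4979365  0.47364627 0.        ]
```

View pics/e.png

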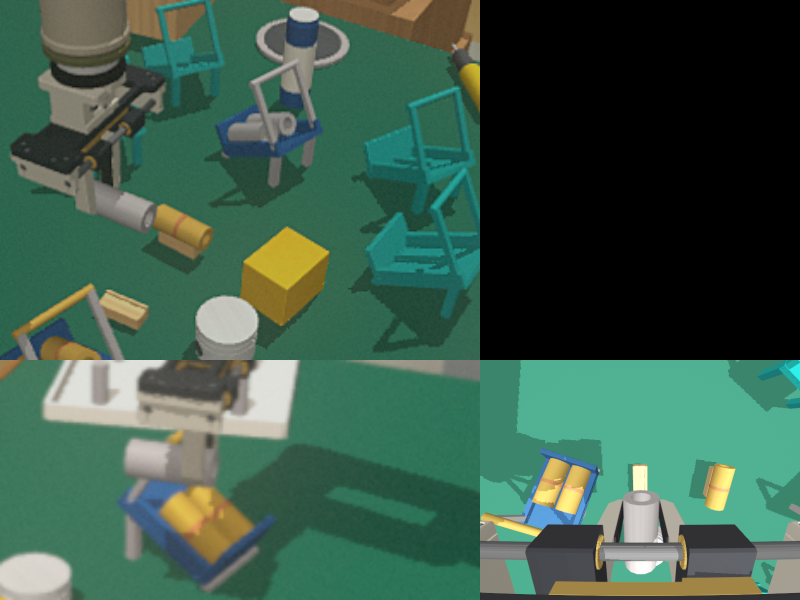

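Emit:
{"method": "apply_moves", "body": {
  "series": [
    {"jaw":1,"linear":[-0.03,0.03,0],"roll":0.1},
    {"jaw":1,"linear":[-0.058,0.09,-0.01],"roll":0.2},
    {"jaw":1,"linear":[-0.058,0.16,-0.02],"roll":0.3},
    {"jaw":1,"linear":[-0.058,0.24,-0.03],"roll":0.4},
    {"jaw":1,"linear":[-0.058,0.32,-0.04],"roll":0.5},
    {"jaw":1,"linear":[-0.058,0.4,-0.05],"roll":0.6},
    {"jaw":1,"linear":[-0.058,0.48,-0.06],"roll":0.717},
    {"jaw":1,"linear":[-0.058,0.56,-0.07],"roll":0.717},
    {"jaw":1,"linear":[-0.058,0.63,-0.08],"roll":0.717},
    {"jaw":1,"linear":[-0.058,0.68,-0.087],"roll":0.717},
    {"jaw":1,"linear":[-0.058,0.7,-0.087],"roll":0.717},
    {"jaw":1,"linear":[-0.058,0.709,-0.087],"roll":0.717},
    {"jaw":1,"linear":[-0.058,0.709,-0.087],"roll":0.717}
  ],
  "force": 40
}}

```text
t: 6.18
tool_pos: [0.4249, 0.3359, 0.212]
orientation: [0.232, 1.56, -0.235]
force: [-0.6, -0.3, -4.8]
opening: 0.0352
```

```bash
python3 snap.py f side scene wrist; python3 - <<'E'
from h import *
s,d=pickle.load(open("f.pkl","rb"));s0,d0=pickle.load(open("a.pkl","rb"))
for p in [(391,331),(455,290),(430,377),(472,350)]: print(p,onz(d0["side"],p,.05).round(3))
o=np.zeros((600,800,3),np.uint8)
o[:,:420]=cv2.resize(d["side"]["pixels"][200:400,220:360],(420,600))
o[:285,420:]=cv2.resize(d["wrist"]["pixels"],(380,285))
o[300:,420:]=cv2.resize(d["scene"]["pixels"][120:270,300:490],(380,300))
cv2.imwrite("pics/f.png",o)
E
```

```text
6.17 [0.4249 0.3359 0.212 ] yaw z -17.05 x [-0.002 -0.001 -1.   ] F [-0.6 -0.3 -4.8] open 0.0352 q6 -0.7
(391, 331) [0.382 0.179 0.05 ]
(455, 290) [0.296 0.007 0.05 ]
(430, 377) [0.283 0.268 0.05 ]
(472, 350) [0.228 0.174 0.05 ]
```

View pics/f.png

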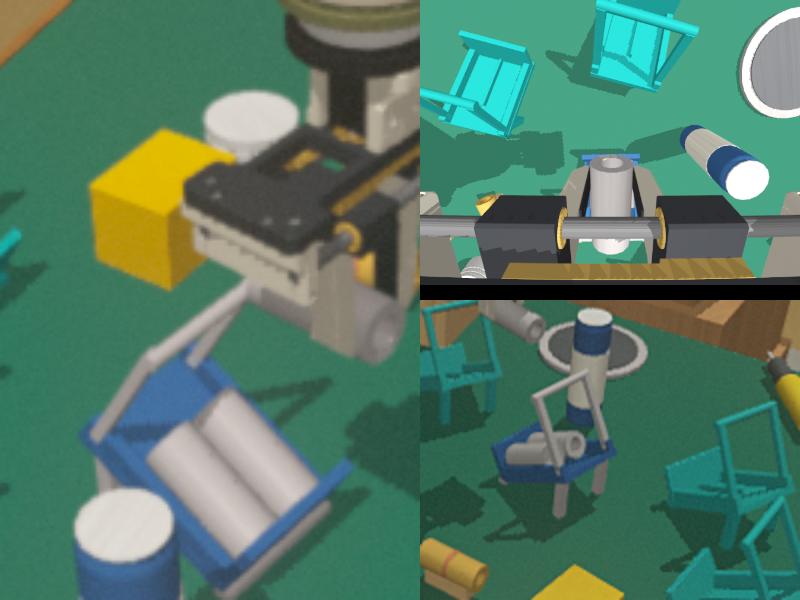

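```bash
python3 - <<'E'
from h import *
s,d=pickle.load(open("f.pkl","rb"));W=d["wrist"]
hsv=cv2.cvtColor(W["pixels"],cv2.COLOR_BGR2HSV);m=cv2.inRange(hsv,(102,120,60),(125,255,255))
m[:, 440:]=0;m[:240]=0;m[300:]=0
ys,xs=np.nonzero(m);print(xs.min(),xs.max(),ys.min(),ys.max())
for y in range(ys.min(),ys.min()+14,2):
    r=xs[ys==y];print(y,r.min(),r.max(),len(r))
top=[(x,ys[xs==x].min()) for x in sorted(set(xs))];print(top[::8])
S=np.array([.505,.3125]);u=np.array([np.cos(np.radians(17)),-np.sin(np.radians(17))]);v=np.array([-u[1],u[0]])
for p in (top[0],top[-1]):
    P=onz(W,p,.050,s);print(p,P.round(4),"rack coords from seat",((P[:2]-S)@u).round(4),((P[:2]-S)@v).round(4))
# predicted lip inner corners / outer 
for x,z in((-.0341,.053),(-.04,.049)): 
  print([proj(W,[*(S+u*x+v*y),z],s)[0].round(0).tolist() for y in(-.0485,.0485)])
# sleeve held: low end & tool
print("grip px",proj(W,[*(s["tool_pos"]-[0,0,-.006])],s))
E
```

```text
273 439 240 278
240 439 439 1
242 439 439 1Traceback (most recent call last):
  File "<stdin>", line 7, in <module>
    return umr_minimum(a, axis, None, out, keepdims, initial, where)
ValueError: zero-size array to reduction operation minimum which has no identity
```

```bash
python3 - <<'E'
from h import *
s,d=pickle.load(open("f.pkl","rb"));W=d["wrist"]
hsv=cv2.cvtColor(W["pixels"],cv2.COLOR_BGR2HSV);m=cv2.inRange(hsv,(102,120,60),(125,255,255))
m[:, 400:]=0;m[:240]=0;m[300:]=0
ys,xs=np.nonzero(m)
top=[(int(x),int(ys[xs==x].min())) for x in sorted(set(xs))];print(top[::10],top[-1])
S=np.array([.505,.3125]);u=np.array([np.cos(np.radians(17)),-np.sin(np.radians(17))]);v=np.array([-u[1],u[0]])
for p in (top[0],top[-1]):
    P=onz(W,p,.050,s);print(p,P.round(4),"from seat",((P[:2]-S)@u).round(4),((P[:2]-S)@v).round(4))
for x,z in((-.0341,.053),(-.04,.049)): 
  print([proj(W,[*(S+u*x+v*y),z],s)[0].round(0).tolist() for y in(-.0485,.0485)])
E
```

```text
[(273, 261), (283, 260), (293, 260), (303, 260), (313, 260), (333, 259), (343, 259), (353, 259), (363, 259)] (370, 260)
(273, 261) [0.4525 0.2764 0.05  ] from seat -0.0396 -0.0499
(370, 260) [0.4795 0.3678 0.05  ] from seat -0.0406 0.0454
[[274.0, 267.0], [373.0, 267.0]]
[[274.0, 260.0], [373.0, 260.0]]
```

Emit:
{"method": "apply_moves", "body": {
  "series": [
    {"jaw":1,"linear":[0.06,0,0],"roll":0},
    {"jaw":1,"linear":[0.12,0,0],"roll":0},
    {"jaw":1,"linear":[0.16,0,0],"roll":0},
    {"jaw":1,"linear":[0.16,0,0],"roll":0},
    {"jaw":1,"linear":[0.16,0,0],"roll":0},
    {"jaw":1,"linear":[0.16,0,0],"roll":0}
  ]
}}

```text
t: 7.08
tool_pos: [0.4263, 0.3363, 0.1187]
orientation: [0.235, 1.557, -0.233]
force: [0.9, 0.5, -4.6]
opening: 0.035
```

Emit:
{"method": "apply_moves", "body": {
  "series": [
    {"jaw":1,"linear":[0,0,0.03],"roll":0},
    {"jaw":1,"linear":[0,0,0.06],"roll":0},
    {"jaw":1,"linear":[0,0,0.09],"roll":0},
    {"jaw":1,"linear":[0,0,0.105],"roll":0},
    {"jaw":1,"linear":[0,0,0.105],"roll":0},
    {"jaw":1,"linear":[0,0,0.105],"roll":0}
  ]
}}

```text
t: 7.82
tool_pos: [0.486, 0.3178, 0.1184]
orientation: [0.235, 1.558, -0.234]
force: [-0.6, 0.5, -4.7]
opening: 0.0354
```

```bash
cat > goal.py <<'E'
from h import *
import sys
def goal(S,yaw,back,pk):
    s,_=pickle.load(open(pk+".pkl","rb"));a=np.radians(yaw);u=np.array([np.cos(a),np.sin(a)])
    G=np.array(S)-back*u;R=Rn.from_rotvec(s["orientation"]).as_matrix()
    D=np.r_[G-s["tool_pos"][:2],0];print("tool shift mm to goal xy",(R.T@D*1e3).round(1))
E
python3 snap.py g scene wrist; python3 -c "
from goal import *
goal((.5046,.3114),-17,.020,'g')
s,d=pickle.load(open('g.pkl','rb'))
o=np.zeros((360,800,3),np.uint8)
o[:,:400]=cv2.resize(d['wrist']['pixels'][60:420,120:520],(400,360))
o[:,400:]=cv2.resize(d['scene']['pixels'][130:250,310:450],(400,360))
cv2.imwrite('pics/g.png',o)"
```

```text
7.83 [0.486  0.3178 0.1184] yaw z -17.1 x [ 0.     0.001 -1.   ] F [-0.6  0.5 -4.7] open 0.0354 q6 -0.78
tool shift mm to goal xy [-0.  -0.7 -0.3]
```

View pics/g.png

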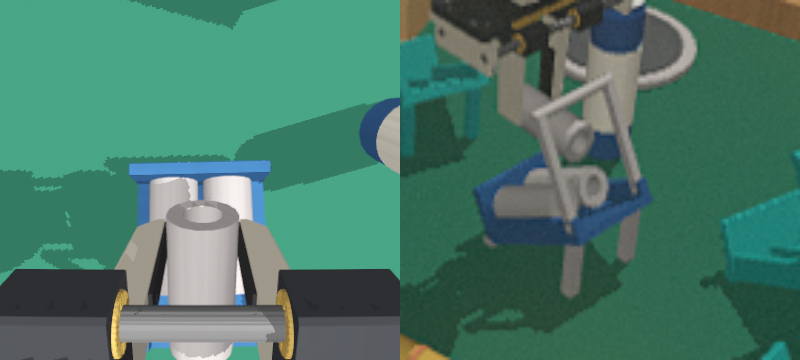

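Emit:
{"method": "apply_moves", "body": {
  "series": [
    {"jaw":1,"linear":[0.025,-0.001,0],"roll":0},
    {"jaw":1,"linear":[0.045,-0.001,0],"roll":0},
    {"jaw":1,"linear":[0.05,-0.001,0],"roll":0},
    {"jaw":1,"linear":[0.055,-0.001,0],"roll":0},
    {"jaw":1,"linear":[0.055,-0.001,0],"roll":0}
  ],
  "force": 25
}}

```text
t: 8.55
tool_pos: [0.4857, 0.3176, 0.0857]
orientation: [0.235, 1.557, -0.233]
force: [-2.7, 0.4, -1.9]
opening: 0.0355
```

Emit:
{"method": "apply_moves", "body": {
  "series": [
    {"jaw":1,"linear":[0.005,0,0],"roll":0},
    {"jaw":1,"linear":[0.01,0,0],"roll":0},
    {"jaw":1,"linear":[0.015,0,0],"roll":0},
    {"jaw":1,"linear":[0.015,0,0],"roll":0}
  ]
}}

```text
t: 9.05
tool_pos: [0.4858, 0.3175, 0.0764]
orientation: [0.235, 1.557, -0.233]
force: [-0.5, 1.0, -2.2]
opening: 0.0354
```

Emit:
{"method": "apply_moves", "body": {
  "series": [
    {"jaw":1,"linear":[0.005,0,0],"roll":0},
    {"jaw":1,"linear":[0.01,0,0],"roll":0},
    {"jaw":1,"linear":[0.016,0,0],"roll":0},
    {"jaw":1,"linear":[0.016,0,0],"roll":0}
  ]
}}

```text
t: 9.55
tool_pos: [0.4859, 0.3174, 0.0665]
orientation: [0.234, 1.557, -0.233]
force: [0.4, 0.3, -1.9]
opening: 0.0355
```

Emit:
{"method": "apply_moves", "body": {
  "series": [
    {"jaw":1,"linear":[0.002,0,0],"roll":0},
    {"jaw":1,"linear":[0.004,0,0],"roll":0},
    {"jaw":1,"linear":[0.004,0,0],"roll":0}
  ]
}}

```text
t: 9.93
tool_pos: [0.4859, 0.3174, 0.0641]
orientation: [0.234, 1.557, -0.233]
force: [0.1, 0.9, 0.1]
opening: 0.0352
```

```bash
python3 snap.py i scene wrist side; python3 -c "
from goal import *
goal((.5046,.3114),-17,.020,'i')
s,d=pickle.load(open('i.pkl','rb'))
o=np.zeros((600,800,3),np.uint8)
o[:360,:400]=cv2.resize(d['wrist']['pixels'][60:420,120:520],(400,360))
o[:360,400:]=cv2.resize(d['scene']['pixels'][130:250,310:450],(400,360))
o[360:,:400]=cv2.resize(d['side']['pixels'][270:390,230:430],(400,240))
cv2.imwrite('pics/i.png',o)"
```

```text
9.93 [0.4859 0.3174 0.0641] yaw z -17.07 x [ 0.001  0.001 -1.   ] F [0.1 0.9 0.1] open 0.0352 q6 -0.78
tool shift mm to goal xy [-0.  -0.3 -0.4]
```

View pics/i.png

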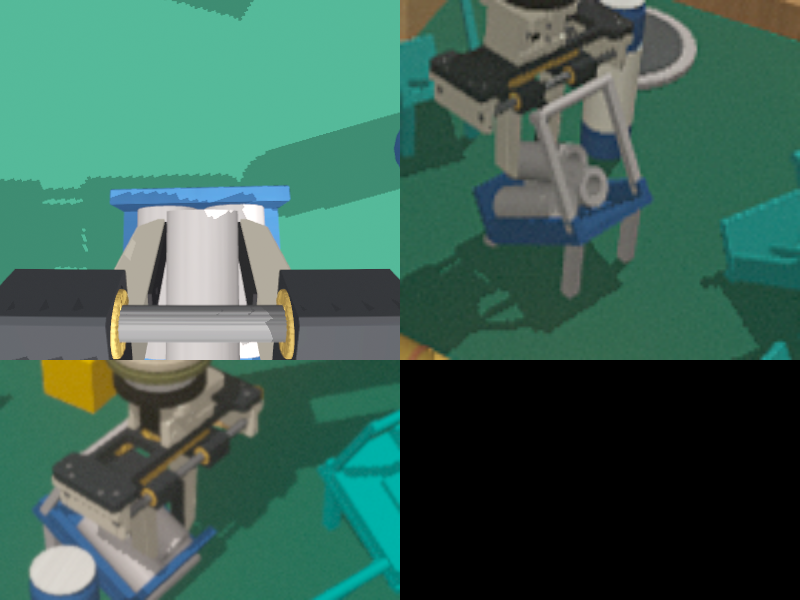

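Emit:
{"method": "apply_moves", "body": {
  "series": [
    {"jaw":1,"linear":[0.002,0,0],"roll":0},
    {"jaw":1,"linear":[0.004,0,0],"roll":0},
    {"jaw":1,"linear":[0.004,0,0],"roll":0}
  ]
}}

```text
t: 10.45
tool_pos: [0.4858, 0.3174, 0.0616]
orientation: [0.234, 1.557, -0.233]
force: [0.2, 0.9, -1.0]
opening: 0.0352
```

Emit:
{"method": "apply_moves", "body": {
  "series": [
    {"jaw":1,"linear":[0.002,0,0],"roll":0},
    {"jaw":1,"linear":[0.004,0,0],"roll":0},
    {"jaw":1,"linear":[0.004,0,0],"roll":0}
  ]
}}

```text
t: 10.82
tool_pos: [0.4857, 0.3174, 0.0596]
orientation: [0.234, 1.558, -0.233]
force: [-3.4, -0.9, 4.7]
opening: 0.0355
```

Emit:
{"method": "apply_moves", "body": {
  "series": [
    {"jaw":1,"linear":[0,0,0],"roll":0},
    {"jaw":0.1,"linear":[0,0,0],"roll":0},
    {"jaw":0,"linear":[0,0,0],"roll":0},
    {"jaw":-0.1,"linear":[0,0,0],"roll":0},
    {"jaw":-0.1,"linear":[0,0,0],"roll":0},
    {"jaw":-0.1,"linear":[0,0,0],"roll":0}
  ],
  "force": 5
}}

```text
t: 11.58
tool_pos: [0.4858, 0.3174, 0.0596]
orientation: [0.234, 1.558, -0.233]
force: [-0.3, -0.1, -0.2]
opening: 0.0511
```

Emit:
{"method": "apply_moves", "body": {
  "series": [
    {"jaw":-0.1,"linear":[-0.01,0,-0.003],"roll":0},
    {"jaw":-0.1,"linear":[-0.03,0,-0.01],"roll":0},
    {"jaw":-0.1,"linear":[-0.08,0,-0.03],"roll":0},
    {"jaw":-0.1,"linear":[-0.15,0,-0.06],"roll":0},
    {"jaw":-0.1,"linear":[-0.22,0,-0.06],"roll":0},
    {"jaw":-1,"linear":[-0.25,0,-0.06],"roll":0},
    {"jaw":-1,"linear":[-0.25,0,-0.06],"roll":0}
  ]
}}

```text
t: 12.45
tool_pos: [0.4521, 0.3284, 0.2111]
orientation: [0.236, 1.555, -0.232]
force: [-0.1, 0.0, -1.6]
opening: 0.0667
```

```bash
python3 snap.py k scene wrist side; python3 -c "
from goal import *
s,d=pickle.load(open('k.pkl','rb'))
o=np.zeros((600,800,3),np.uint8)
o[:360,:400]=cv2.resize(d['wrist']['pixels'][120:480,120:520],(400,360))
o[:360,400:]=cv2.resize(d['scene']['pixels'][130:250,310:450],(400,360))
o[360:,:400]=cv2.resize(d['side']['pixels'][270:390,230:430],(400,240))
o[360:,400:720]=cv2.resize(d['side']['pixels'],(320,240))
cv2.imwrite('pics/k.png',o)"
```

```text
12.45 [0.4521 0.3284 0.2111] yaw z -17.07 x [ 0.003  0.002 -1.   ] F [-0.1  0.  -1.6] open 0.0667 q6 -0.74
```

View pics/k.png

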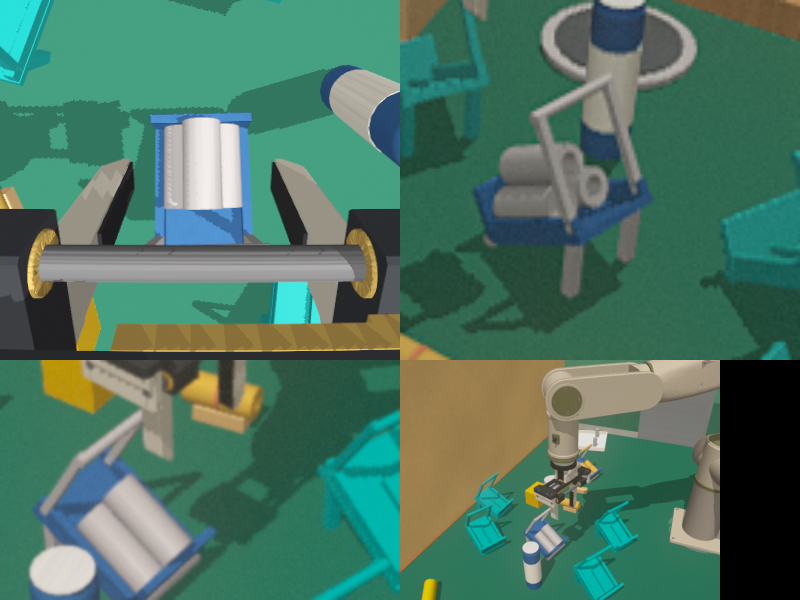

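Emit:
{"method": "apply_moves", "body": {
  "series": [
    {"jaw":-1,"linear":[0,-0.05,0.02],"roll":-0.1},
    {"jaw":-1,"linear":[0,-0.13,0.06],"roll":-0.2},
    {"jaw":-1,"linear":[0,-0.21,0.1],"roll":-0.3},
    {"jaw":-1,"linear":[0,-0.29,0.14],"roll":-0.48},
    {"jaw":-1,"linear":[0,-0.36,0.18],"roll":-0.48},
    {"jaw":-1,"linear":[0,-0.393,0.2095],"roll":-0.48},
    {"jaw":-1,"linear":[0,-0.393,0.2095],"roll":-0.48},
    {"jaw":-1,"linear":[0,-0.393,0.2095],"roll":-0.48}
  ],
  "force": 35
}}

```text
t: 13.6
tool_pos: [0.5005, 0.0653, 0.2061]
orientation: [0.036, 1.575, -0.038]
force: [-0.2, -0.2, 0.5]
opening: 0.0928
```

```bash
python3 snap.py l wrist side scene; python3 - <<'E'
from h import *
s,d=pickle.load(open("l.pkl","rb"));W=d["wrist"]
hsv=cv2.cvtColor(W["pixels"],cv2.COLOR_BGR2HSV)
c=proj(W,[.528,.065,.034],s)[0];print("expected px",c)
x,y=c.astype(int);m=cv2.inRange(hsv,(3,120,90),(32,255,255))
r=np.zeros_like(m);r[y-75:y+75,x-70:x+70]=m[y-75:y+75,x-70:x+70]
n,l,st,_=cv2.connectedComponentsWithStats(r)
for i in range(1,n):
    if st[i,4]>100: print(st[i],hsv[l==i].mean(0).round(0))
i=1+np.argmax(st[1:,4])
for row in range(st[i,1]+4,st[i,1]+st[i,3],10):
    xs=np.nonzero(l[row]==i)[0];A=onz(W,(xs.min(),row),.038,s);B=onz(W,(xs.max(),row),.038,s)
    print(row,xs.min(),xs.max(),((A+B)/2).round(4)[:2],(B-A)[1].round(4))
E
```

```text
13.6 [0.5005 0.0653 0.2061] yaw z -2.7 x [-0.005 -0.001 -1.   ] F [-0.2 -0.2  0.5] open 0.0928 q6 -1.5
expected px [323.37608025 242.46199792]
[ 304  202   36   87 2928] [ 23. 139. 239.]
206 304 339 [0.4901 0.065 ] 0.0333
216 304 339 [0.4999 0.0645] 0.0336
226 304 339 [0.5098 0.064 ] 0.0339
236 304 339 [0.52   0.0635] 0.0342
246 304 339 [0.5303 0.063 ] 0.0345
256 305 339 [0.5408 0.063 ] 0.0338
266 305 339 [0.5515 0.0625] 0.0341
276 305 339 [0.5624 0.062 ] 0.0344
286 310 333 [0.5734 0.0609] 0.0235
```

Emit:
{"method": "apply_moves", "body": {
  "series": [
    {"jaw":-1,"linear":[0.1,-0.001,0.004],"roll":0},
    {"jaw":-1,"linear":[0.19,-0.001,0.004],"roll":0},
    {"jaw":-1,"linear":[0.27,-0.001,0.004],"roll":0},
    {"jaw":-1,"linear":[0.297,-0.001,0.004],"roll":0},
    {"jaw":-1,"linear":[0.297,-0.001,0.004],"roll":0},
    {"jaw":-1,"linear":[0.297,-0.001,0.004],"roll":0}
  ]
}}

```text
t: 14.5
tool_pos: [0.5047, 0.0653, 0.0312]
orientation: [0.035, 1.57, -0.036]
force: [0.7, -0.1, 0.2]
opening: 0.0935
```

Emit:
{"method": "apply_moves", "body": {
  "series": [
    {"jaw":1,"linear":[0,0,0],"roll":0},
    {"jaw":1,"linear":[0,0,0],"roll":0},
    {"jaw":1,"linear":[0,0,0],"roll":0},
    {"jaw":1,"linear":[0,0,0],"roll":0},
    {"jaw":1,"linear":[0,0,0],"roll":0},
    {"jaw":1,"linear":[0,0,0],"roll":0},
    {"jaw":1,"linear":[0,0,0],"roll":0},
    {"jaw":1,"linear":[0,0,0],"roll":0}
  ],
  "force": 35
}}

```text
t: 15.5
tool_pos: [0.5045, 0.0653, 0.031]
orientation: [0.035, 1.57, -0.036]
force: [-0.6, -0.5, -1.2]
opening: 0.0356
```

Emit:
{"method": "apply_moves", "body": {
  "series": [
    {"jaw":1,"linear":[-0.02,0,0],"roll":0},
    {"jaw":1,"linear":[-0.06,0,0],"roll":0},
    {"jaw":1,"linear":[-0.12,0,0],"roll":0},
    {"jaw":1,"linear":[-0.19,0,0],"roll":0},
    {"jaw":1,"linear":[-0.26,0,0],"roll":0},
    {"jaw":1,"linear":[-0.32,0,0],"roll":0},
    {"jaw":1,"linear":[-0.32,0,0],"roll":0},
    {"jaw":1,"linear":[-0.32,0,0],"roll":0}
  ]
}}

```text
t: 16.5
tool_pos: [0.5036, 0.0654, 0.2213]
orientation: [0.035, 1.572, -0.036]
force: [-0.4, 0.5, -5.0]
opening: 0.0352
```

Emit:
{"method": "apply_moves", "body": {
  "series": [
    {"jaw":1,"linear":[0,-0.03,-0.01],"roll":0.05},
    {"jaw":1,"linear":[0,-0.09,-0.03],"roll":0.1},
    {"jaw":1,"linear":[0,-0.16,-0.05],"roll":0.2},
    {"jaw":1,"linear":[0,-0.24,-0.07],"roll":0.3},
    {"jaw":1,"linear":[0,-0.32,-0.07],"roll":0.42},
    {"jaw":1,"linear":[0,-0.38,-0.07],"roll":0.42},
    {"jaw":1,"linear":[0,-0.42,-0.07],"roll":0.42},
    {"jaw":1,"linear":[0,-0.431,-0.07],"roll":0.42},
    {"jaw":1,"linear":[0,-0.431,-0.07],"roll":0.42},
    {"jaw":1,"linear":[0,-0.431,-0.07],"roll":0.42}
  ],
  "force": 40
}}

```text
t: 17.75
tool_pos: [0.4497, -0.1902, 0.2212]
orientation: [0.207, 1.563, -0.208]
force: [-0.3, 0.2, -3.7]
opening: 0.0351
```

```bash
python3 snap.py m wrist scene side; python3 - <<'E'
from goal import *
goal((.5303,-.213),-15.3,.084,"m");goal((.5303,-.213),-15.3,.019,"m")
s,d=pickle.load(open("m.pkl","rb"));W=d["wrist"]
hsv=cv2.cvtColor(W["pixels"],cv2.COLOR_BGR2HSV);m=cv2.inRange(hsv,(102,110,40),(125,255,255))
m[:,:240]=0;m[:,400:]=0;m[:230]=0;m[300:]=0
n,l,st,_=cv2.connectedComponentsWithStats(m);print(st[1:][st[1:,4]>15])
ys,xs=np.nonzero(m)
top=[(int(x),int(ys[xs==x].min())) for x in sorted(set(xs))];print(top[::8],top[-1])
S=np.array([.5303,-.213]);a=np.radians(-15.3);u=np.array([np.cos(a),np.sin(a)]);v=np.array([-u[1],u[0]])
for p in (top[0],top[-1]):
    P=onz(W,p,.050,s);print(p,P.round(4),"from seat",((P[:2]-S)@u).round(4),((P[:2]-S)@v).round(4))
for x,z in((-.0341,.053),(-.04,.049)): 
  print([proj(W,[*(S+u*x+v*y),z],s)[0].round(0).tolist() for y in(-.0485,.0485)])
E
```

```text
17.75 [ 0.4497 -0.1902  0.2212] yaw z -15.15 x [-0.003 -0.    -1.   ] F [-0.3  0.2 -3.7] open 0.0351 q6 -1.81
tool shift mm to goal xy [ 0.  -0.7 -0.3]
tool shift mm to goal xy [-0.2 -0.9 64.7]
[[270 259  37  21 326]
 [337 258  28  21 176]]
[(270, 260), (278, 259), (286, 259), (294, 259), (302, 259), (340, 259), (348, 259), (356, 259), (364, 259)] (364, 259)
(270, 260) [ 0.4806 -0.2534  0.05  ] from seat -0.0373 -0.0521
(364, 259) [ 0.5043 -0.1616  0.05  ] from seat -0.0386 0.0427
[[273.0, 264.0], [370.0, 264.0]]
[[274.0, 257.0], [370.0, 257.0]]
```

Emit:
{"method": "apply_moves", "body": {
  "series": [
    {"jaw":1,"linear":[0.06,-0.007,0],"roll":0},
    {"jaw":1,"linear":[0.12,-0.007,0],"roll":0},
    {"jaw":1,"linear":[0.172,-0.007,0],"roll":0},
    {"jaw":1,"linear":[0.172,-0.007,0],"roll":0},
    {"jaw":1,"linear":[0.172,-0.007,0],"roll":0},
    {"jaw":1,"linear":[0.172,-0.007,0],"roll":0}
  ]
}}

```text
t: 18.65
tool_pos: [0.4501, -0.195, 0.1205]
orientation: [0.205, 1.559, -0.209]
force: [0.1, 0.3, -4.6]
opening: 0.0347
```

Emit:
{"method": "apply_moves", "body": {
  "series": [
    {"jaw":1,"linear":[0,0,0.03],"roll":0.005},
    {"jaw":1,"linear":[0,0,0.06],"roll":0.005},
    {"jaw":1,"linear":[0,0,0.09],"roll":0.005},
    {"jaw":1,"linear":[0,0,0.109],"roll":0.005},
    {"jaw":1,"linear":[0,0,0.109],"roll":0.005},
    {"jaw":1,"linear":[0,0,0.109],"roll":0.005}
  ]
}}

```text
t: 19.4
tool_pos: [0.5129, -0.2119, 0.1207]
orientation: [0.207, 1.56, -0.211]
force: [-0.2, -0.7, -3.9]
opening: 0.0349
```

```bash
python3 snap.py n scene wrist side; python3 - <<'E'
from goal import *
goal((.5313,-.2169),-15.3,.019,"n")
for k,b in(("g",(.5046,.3114)),("n",(.5313,-.2169))):
    s,d=pickle.load(open(k+".pkl","rb"));W=d["wrist"]
    hsv=cv2.cvtColor(W["pixels"],cv2.COLOR_BGR2HSV);m=cv2.inRange(hsv,(102,110,40),(125,255,255))
    m[:,:230]=0;m[:,410:]=0;m[:200]=0;m[300:]=0
    ys,xs=np.nonzero(m);print(k,"rows",ys.min())
    for y in range(ys.min(),ys.min()+16,3):
        r=xs[ys==y];print(y,r.min(),r.max(),(r.min()+r.max())/2)
s,d=pickle.load(open('n.pkl','rb'))
o=np.zeros((360,800,3),np.uint8)
o[:,:400]=cv2.resize(d['wrist']['pixels'][60:420,120:520],(400,360))
o[:,400:]=cv2.resize(d['scene']['pixels'][270:390,190:330],(400,360))
cv2.imwrite('pics/n.png',o)
E
```

```text
19.4 [ 0.5129 -0.2119  0.1207] yaw z -15.25 x [ 0.001 -0.002 -1.   ] F [-0.2 -0.7 -3.9] open 0.0349 q6 -1.79
tool shift mm to goal xy [0.  0.1 0.1]
g rows 220
220 385 388 386.5
223 256 389 322.5
226 249 390 319.5
229 249 390 319.5
232 249 388 318.5
235 250 386 318.0
n rows 219
219 361 390 375.5
222 252 391 321.5
225 252 391 321.5
228 252 391 321.5
231 252 390 321.0
234 255 387 321.0
```

View pics/n.png

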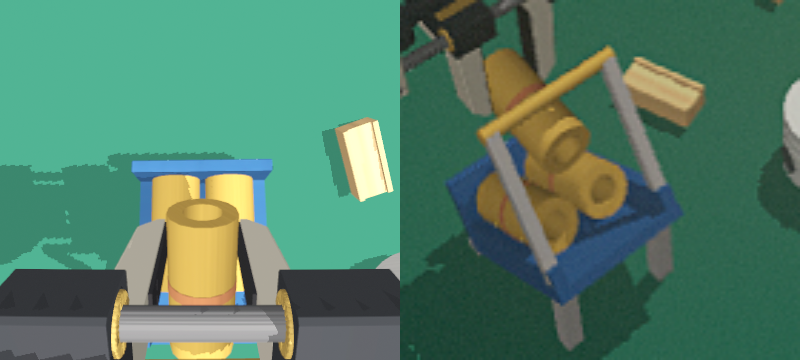

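Emit:
{"method": "apply_moves", "body": {
  "series": [
    {"jaw":1,"linear":[0.025,0,0],"roll":0},
    {"jaw":1,"linear":[0.045,0,0],"roll":0},
    {"jaw":1,"linear":[0.05,0,0],"roll":0},
    {"jaw":1,"linear":[0.055,0,0],"roll":0},
    {"jaw":1,"linear":[0.055,0,0],"roll":0}
  ],
  "force": 25
}}

```text
t: 20.18
tool_pos: [0.513, -0.212, 0.0878]
orientation: [0.207, 1.559, -0.211]
force: [-2.1, 1.9, -0.7]
opening: 0.0352
```

Emit:
{"method": "apply_moves", "body": {
  "series": [
    {"jaw":1,"linear":[0.005,0,0],"roll":0},
    {"jaw":1,"linear":[0.01,0,0],"roll":0},
    {"jaw":1,"linear":[0.015,0,0],"roll":0},
    {"jaw":1,"linear":[0.015,0,0],"roll":0}
  ]
}}

```text
t: 20.68
tool_pos: [0.513, -0.2121, 0.0785]
orientation: [0.207, 1.559, -0.211]
force: [-0.9, 0.2, -1.0]
opening: 0.0352
```

Emit:
{"method": "apply_moves", "body": {
  "series": [
    {"jaw":1,"linear":[0.005,0,0],"roll":0},
    {"jaw":1,"linear":[0.01,0,0],"roll":0},
    {"jaw":1,"linear":[0.016,0,0],"roll":0},
    {"jaw":1,"linear":[0.016,0,0],"roll":0}
  ]
}}

```text
t: 21.18
tool_pos: [0.513, -0.2121, 0.0686]
orientation: [0.207, 1.559, -0.211]
force: [0.6, 0.1, -1.2]
opening: 0.0352
```

Emit:
{"method": "apply_moves", "body": {
  "series": [
    {"jaw":1,"linear":[0.003,0,0],"roll":0},
    {"jaw":1,"linear":[0.007,0,0],"roll":0},
    {"jaw":1,"linear":[0.007,0,0],"roll":0}
  ]
}}

```text
t: 21.55
tool_pos: [0.5129, -0.2121, 0.0642]
orientation: [0.207, 1.56, -0.211]
force: [-0.1, 0.3, -0.1]
opening: 0.0352
```

Emit:
{"method": "apply_moves", "body": {
  "series": [
    {"jaw":1,"linear":[0.002,0,0],"roll":0},
    {"jaw":1,"linear":[0.003,0,0],"roll":0},
    {"jaw":1,"linear":[0.003,0,0],"roll":0}
  ]
}}

```text
t: 21.92
tool_pos: [0.513, -0.2122, 0.0624]
orientation: [0.207, 1.559, -0.211]
force: [1.3, 0.0, -1.0]
opening: 0.0356
```

Emit:
{"method": "apply_moves", "body": {
  "series": [
    {"jaw":1,"linear":[0.002,0,0],"roll":0},
    {"jaw":1,"linear":[0.003,0,0],"roll":0},
    {"jaw":1,"linear":[0.003,0,0],"roll":0}
  ]
}}

```text
t: 22.3
tool_pos: [0.5129, -0.2122, 0.0608]
orientation: [0.207, 1.56, -0.211]
force: [-1.5, 0.7, 2.6]
opening: 0.0352
```

Emit:
{"method": "apply_moves", "body": {
  "series": [
    {"jaw":1,"linear":[0.001,0,0],"roll":0},
    {"jaw":1,"linear":[0.002,0,0],"roll":0},
    {"jaw":1,"linear":[0.002,0,0],"roll":0}
  ]
}}

```text
t: 22.68
tool_pos: [0.513, -0.2125, 0.0605]
orientation: [0.207, 1.559, -0.211]
force: [-4.3, 0.4, 8.3]
opening: 0.0353
```

Emit:
{"method": "apply_moves", "body": {
  "series": [
    {"jaw":1,"linear":[0,0,0],"roll":0},
    {"jaw":0.1,"linear":[0,0,0],"roll":0},
    {"jaw":0,"linear":[0,0,0],"roll":0},
    {"jaw":-0.1,"linear":[0,0,0],"roll":0},
    {"jaw":-0.1,"linear":[0,0,0],"roll":0},
    {"jaw":-0.1,"linear":[0,0,0],"roll":0}
  ],
  "force": 5
}}

```text
t: 23.42
tool_pos: [0.513, -0.2125, 0.0605]
orientation: [0.207, 1.559, -0.211]
force: [1.2, 0.0, 0.7]
opening: 0.0508
```

Emit:
{"method": "apply_moves", "body": {
  "series": [
    {"jaw":-0.1,"linear":[-0.01,0,-0.003],"roll":0},
    {"jaw":-0.1,"linear":[-0.03,0,-0.01],"roll":0},
    {"jaw":-0.1,"linear":[-0.08,0,-0.03],"roll":0},
    {"jaw":-0.1,"linear":[-0.15,0,-0.06],"roll":0},
    {"jaw":-0.1,"linear":[-0.22,0,-0.06],"roll":0},
    {"jaw":-0.5,"linear":[-0.25,0,-0.06],"roll":0},
    {"jaw":-0.5,"linear":[-0.25,0,-0.06],"roll":0},
    {"jaw":-0.5,"linear":[-0.25,0,-0.06],"roll":0}
  ]
}}

```text
t: 24.42
tool_pos: [0.4774, -0.2022, 0.2085]
orientation: [0.208, 1.562, -0.21]
force: [0.1, 0.7, -0.3]
opening: 0.0696
```

```bash
python3 snap.py p scene wrist side; python3 -c "
from goal import *
s,d=pickle.load(open('p.pkl','rb'))
o=np.zeros((600,800,3),np.uint8)
o[:300,:400]=cv2.resize(d['wrist']['pixels'][160:460,120:520],(400,300))
o[:300,400:]=cv2.resize(d['scene']['pixels'][280:385,190:330],(400,300))
o[300:,:400]=cv2.resize(d['side']['pixels'][150:450,120:520],(400,300))
o[300:,400:]=cv2.resize(d['scene']['pixels'][120:330,200:480],(400,300))
cv2.imwrite('pics/p.png',o)"
```

```text
24.43 [ 0.4774 -0.2022  0.2085] yaw z -15.25 x [-0.001 -0.002 -1.   ] F [ 0.1  0.7 -0.3] open 0.0696 q6 -1.8
```

View pics/p.png

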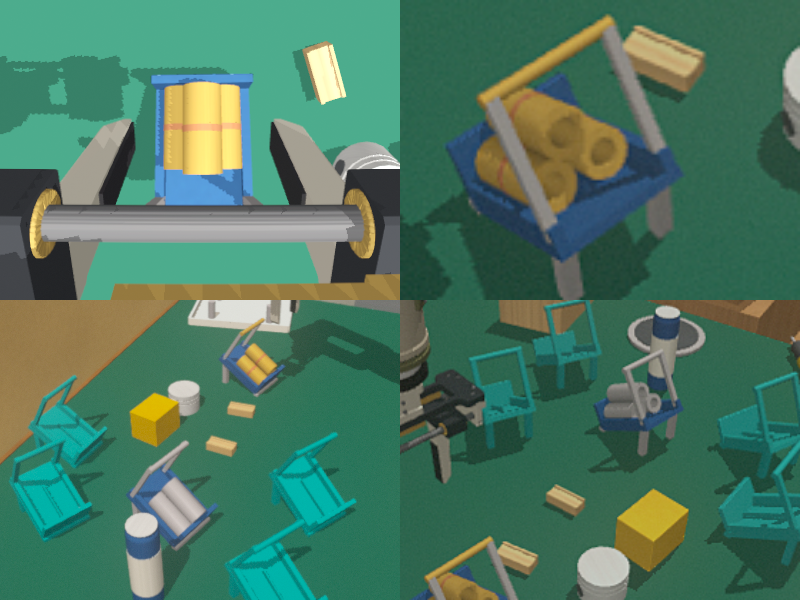

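```bash
python3 - <<'E'
from h import *
for k,S,yaw in(("k",(.5046,.3114),-17),("p",(.5313,-.2169),-15.3)):
    s,d=pickle.load(open(k+".pkl","rb"));W=d["wrist"];a=np.radians(yaw);u=np.r_[np.cos(a),np.sin(a)];v=np.r_[-u[1],u[0]]
    def P(t,y,h):
        x=t*.866-.5*h+.024;z=.0334+t*.5+.866*h;return proj(W,[*(np.array(S)+u*x+v*y),z],s)[0].round(1).tolist()
    print(k,"top low/high/high+3",P(-.04,0,.066),P(.04,0,.066),P(.043,0,.066),"base low/high",P(-.04,.02,.036),P(.04,.02,.036),"lip",P(-.0405,0,.046))
    g=W["pixels"].astype(int)
    for t in(0,):
        x=int(round(P(-.04,0,.066)[0]));print("col",x)
        for r in list(range(228,260))+list(range(310,345)): print(r,g[r,x-3:x+4].mean(0).round().astype(int).tolist(),end="; ")
    print()
E
```

```text
k top low/high/high+3 [320.9, 235.4] [321.1, 327.1] [321.1, 330.8] base low/high [341.3, 242.0] [342.6, 326.0] lip [320.9, 239.4]
col 321
228 [95, 118, 50]; 229 [95, 118, 50]; 230 [95, 119, 50]; 231 [95, 118, 50]; 232 [96, 117, 50]; 233 [136, 116, 55]; 234 [197, 137, 75]; 235 [173, 117, 64]; 236 [160, 113, 73]; 237 [191, 174, 164]; 238 [230, 231, 237]; 239 [230, 232, 237]; 240 [230, 232, 237]; 241 [230, 232, 237]; 242 [230, 232, 237]; 243 [230, 232, 237]; 244 [229, 232, 237]; 245 [230, 232, 238]; 246 [230, 232, 237]; 247 [230, 232, 237]; 248 [230, 232, 237]; 249 [230, 232, 237]; 250 [230, 232, 237]; 251 [230, 232, 237]; 252 [230, 232, 237]; 253 [230, 232, 238]; 254 [231, 232, 238]; 255 [230, 232, 238]; 256 [230, 232, 238]; 257 [230, 232, 238]; 258 [230, 232, 238]; 259 [230, 232, 238]; 310 [232, 234, 240]; 311 [232, 234, 240]; 312 [232, 234, 240]; 313 [233, 234, 240]; 314 [233, 234, 240]; 315 [233, 234, 240]; 316 [233, 234, 240]; 317 [233, 234, 240]; 318 [233, 234, 240]; 319 [232, 234, 240]; 320 [233, 235, 240]; 321 [233, 235, 241]; 322 [233, 235, 240]; 323 [233, 235, 240]; 324 [233, 
[... 1238 characters left out ...]
 [128, 238, 255]; 312 [128, 238, 255]; 313 [128, 238, 255]; 314 [128, 238, 255]; 315 [128, 238, 255]; 316 [129, 238, 255]; 317 [129, 238, 255]; 318 [129, 238, 255]; 319 [129, 239, 255]; 320 [129, 239, 255]; 321 [129, 239, 255]; 322 [129, 239, 255]; 323 [129, 239, 255]; 324 [129, 239, 255]; 325 [129, 240, 255]; 326 [129, 240, 255]; 327 [129, 240, 255]; 328 [129, 240, 255]; 329 [129, 240, 255]; 330 [129, 240, 255]; 331 [130, 240, 255]; 332 [130, 240, 255]; 333 [130, 241, 255]; 334 [155, 215, 243]; 335 [179, 123, 68]; 336 [182, 125, 69]; 337 [185, 128, 71]; 338 [196, 136, 76]; 339 [214, 152, 85]; 340 [221, 158, 89]; 341 [221, 159, 89]; 342 [221, 158, 89]; 343 [222, 159, 89]; 344 [222, 159, 89];
```

Emit:
{"method": "apply_moves", "body": {
  "series": [
    {"jaw":-0.1,"linear":[0,0,0.02],"roll":0},
    {"jaw":-0.1,"linear":[0,0,0.045],"roll":0},
    {"jaw":-0.1,"linear":[0.04,-0.001,0.06],"roll":0},
    {"jaw":-0.1,"linear":[0.1,-0.001,0.06],"roll":0},
    {"jaw":-0.1,"linear":[0.15,-0.001,0.06],"roll":0},
    {"jaw":-0.1,"linear":[0.19,-0.001,0.06],"roll":0},
    {"jaw":-0.1,"linear":[0.215,-0.001,0.06],"roll":0},
    {"jaw":-0.1,"linear":[0.23,-0.001,0.06],"roll":0},
    {"jaw":-0.1,"linear":[0.24,-0.001,0.06],"roll":0},
    {"jaw":-0.1,"linear":[0.24,-0.001,0.06],"roll":0}
  ],
  "force": 10
}}

```text
t: 25.82
tool_pos: [0.5118, -0.2124, 0.0645]
orientation: [0.208, 1.562, -0.21]
force: [-0.2, 1.1, -0.2]
opening: 0.0515
```

Emit:
{"method": "apply_moves", "body": {
  "series": [
    {"jaw":-0.1,"linear":[0.005,0,0],"roll":0},
    {"jaw":1,"linear":[0.005,0,0],"roll":0},
    {"jaw":1,"linear":[0.005,0,0],"roll":0},
    {"jaw":1,"linear":[0.005,0,0],"roll":0},
    {"jaw":1,"linear":[0.005,0,0],"roll":0}
  ]
}}

```text
t: 26.45
tool_pos: [0.5118, -0.2124, 0.0617]
orientation: [0.208, 1.562, -0.21]
force: [-0.8, 1.5, 1.3]
opening: 0.0358
```

Emit:
{"method": "apply_moves", "body": {
  "series": [
    {"jaw":1,"linear":[0.001,0,-0.002],"roll":0},
    {"jaw":1,"linear":[0.002,0,-0.004],"roll":0},
    {"jaw":1,"linear":[0.002,0,-0.004],"roll":0}
  ]
}}

```text
t: 26.82
tool_pos: [0.5092, -0.2116, 0.0602]
orientation: [0.208, 1.563, -0.21]
force: [-0.1, -0.1, -3.3]
opening: 0.0356
```

Emit:
{"method": "apply_moves", "body": {
  "series": [
    {"jaw":1,"linear":[0.001,0,-0.001],"roll":0},
    {"jaw":1,"linear":[0.001,0,-0.002],"roll":0},
    {"jaw":1,"linear":[0.001,0,-0.002],"roll":0}
  ]
}}

```text
t: 27.2
tool_pos: [0.5091, -0.2116, 0.0601]
orientation: [0.207, 1.56, -0.211]
force: [4.7, 0.1, -0.9]
opening: 0.0356
```

Emit:
{"method": "apply_moves", "body": {
  "series": [
    {"jaw":1,"linear":[0.002,0,0],"roll":0},
    {"jaw":1,"linear":[0.002,0,0],"roll":0}
  ]
}}

```text
t: 27.45
tool_pos: [0.5093, -0.2117, 0.06]
orientation: [0.207, 1.56, -0.211]
force: [-2.1, 2.3, 7.8]
opening: 0.0361
```

Emit:
{"method": "apply_moves", "body": {
  "series": [
    {"jaw":0.1,"linear":[0,0,0],"roll":0},
    {"jaw":0,"linear":[0,0,0],"roll":0},
    {"jaw":-0.1,"linear":[0,0,0],"roll":0},
    {"jaw":-0.1,"linear":[0,0,0],"roll":0},
    {"jaw":-0.1,"linear":[0,0,0],"roll":0}
  ],
  "force": 5
}}

```text
t: 28.08
tool_pos: [0.5092, -0.2117, 0.0598]
orientation: [0.207, 1.56, -0.21]
force: [-0.5, 0.3, -0.9]
opening: 0.0509
```

Emit:
{"method": "apply_moves", "body": {
  "series": [
    {"jaw":-0.1,"linear":[-0.01,0,-0.003],"roll":0},
    {"jaw":-0.1,"linear":[-0.03,0,-0.01],"roll":0},
    {"jaw":-0.1,"linear":[-0.08,0,-0.03],"roll":0},
    {"jaw":-0.1,"linear":[-0.15,0,-0.05],"roll":0},
    {"jaw":-0.1,"linear":[-0.22,0,-0.05],"roll":0},
    {"jaw":-0.5,"linear":[-0.25,0,-0.05],"roll":0},
    {"jaw":-0.5,"linear":[-0.25,0,-0.05],"roll":0},
    {"jaw":-0.5,"linear":[-0.25,0,-0.05],"roll":0},
    {"jaw":-0.5,"linear":[-0.25,0,-0.05],"roll":0}
  ]
}}

```text
t: 29.2
tool_pos: [0.4793, -0.203, 0.2076]
orientation: [0.208, 1.563, -0.21]
force: [1.0, -0.4, 0.9]
opening: 0.0697
```

```bash
python3 snap.py r scene wrist side; python3 - <<'E'
from h import *
s,d=pickle.load(open("r.pkl","rb"));W=d["wrist"];S=np.r_[.5313,-.2169];a=np.radians(-15.3);u=np.r_[np.cos(a),np.sin(a)];v=np.r_[-u[1],u[0]]
def P(t,y,h):
    return proj(W,[*(S+u*(t*.866-.5*h+.024)+v*y),.0334+t*.5+.866*h],s)[0]
hsv=cv2.cvtColor(W["pixels"],cv2.COLOR_BGR2HSV);m=cv2.inRange(hsv,(3,100,90),(32,255,255))
for n,y,h in(("top",0,.066),("a",.024,.035),("b",-.024,.035)):
    lo,hi=P(-.04,y,h),P(.04,y,h);c=int((lo[0]+hi[0])/2);r=np.nonzero(m[:,c])[0];r=r[(r>lo[1]-15)&(r<hi[1]+12)]
    print(n,"pred",lo.round(1),hi.round(1),"seen rows",r.min(),r.max())
p=pickle.load(open("p.pkl","rb"))[1]
for n in("scene","side"):
    D=cv2.absdiff(p[n]["pixels"],d[n]["pixels"]).max(2)>60
    print(n,"changed px below arm",[ (x,y,w,h,A) for x,y,w,h,A in cv2.connectedComponentsWithStats(D.astype(np.uint8))[2][1:] if A>25])
E
```

```text
29.2 [ 0.4793 -0.203   0.2076] yaw z -15.25 x [-0.003 -0.    -1.   ] F [ 1.  -0.4  0.9] open 0.0697 q6 -1.8
top pred [322.8 235.9] [322.8 328.8] seen rows 236 327
a pred [347.5 243. ] [348.7 327.7] seen rows 243 325
b pred [298.1 243. ] [296.8 327.7] seen rows 243 326
scene changed px below arm [(np.int32(189), np.int32(170), np.int32(24), np.int32(9), np.int32(29)), (np.int32(178), np.int32(184), np.int32(24), np.int32(3), np.int32(28))]
side changed px below arm []
```

```bash
python3 -c "
from plant import *
print(close_job())"
```

```text
the job is handed in; nothing more can be done
None
```

Both pyramids are finished and the job is handed in at about 29 s of the 54 s allowed. The steel sleeve went in first, then the bronze one.

**Method:** The moves offered no tilt, so I kept the tool vertical. I gripped each loose sleeve about 24 mm towards its low end and slid it in under the bar. I then lowered it so it pivoted in the grip onto the slope. The force readings returned during lowering stayed under 10 N.

**Steel:** In the last pictures it lies along and on both base sleeves, with its low end about 1 mm from the lip.

**Bronze:** The first release left a gap of about 4 mm at the lip. I took hold of it again with 10 N and slid it down until I felt the lip, at about 5 N, then let go. After that, the ends of all three bronze sleeves in the wrist picture were within about 2 pixels (roughly 2 mm) of their expected places. This last check was by measurement only, since I had used all 12 picture views.

**Surroundings:** The last full pictures I viewed, taken before the bronze was slid down, showed no sign that the piston, carton, spray can or base sleeves had moved; I did not measure this. Comparing the side and scene pictures from before and after the slide showed no change except at the arm. The fingers were clear and unloaded at the end.

**Disagreement:** The two-view estimate of the bronze rack was about 4 mm off sideways from the wrist view of its lip. I trusted the wrist view, and the sleeve came down centred.

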